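Find the rocking corner of a balance plate and shim it

ROBOT

A 6-joint arm with a two-finger parallel gripper is mounted at the origin on the work surface. World frame = base frame: x ahead of the robot, y to its left, z up, the work surface at z = 0. Lengths are in m, angles in rad, forces in N, time in s.
With the tool pointing down it reaches from about 0.35 to 0.725 m from the base axis. Payload 4.3 kg.
Tool frame: the origin (TCP) lies on the centre line of the jaws, within the pads' length; the fingertips stand 25 mm ahead of it and the grasp point (between the pads) lies 6 mm ahead of it; x points along the fingers, y is the direction in which the jaws open and shut, and the axes are right-handed (so a half turn about x gives the same grasp; the last joint's range is limited). The gripper opens to 85 mm and grips with 20 to 120 N. Pads are 22 mm wide; open, the fingers measure 114 mm over their backs; the gripper's body (76 mm by 85 mm) begins 54 mm behind the grasp point. The pads swing forward as they close: fully open they stand 13 mm farther back than shut.
Start: joints at [-1.316, 0.377, 0.081, 1.274, 0, 1.46], TCP at [0.205, -0.537, 0.256] pointing down, gripper open.
Joint ranges: [-2.72, 2.72], [-0.84, 1.66], [-1.02, 1.22], [-1.77, 2.12], [-1.37, 1.28], [-3.14, 3.14]. Speed limits (rad/s): [2.57, 2.57, 3.14, 3.14, 3.14, 3.14].

INTERFACE

Orientations are given as a unit quaternion [x, y, z, w].
In Python, from rig import * gives the robot as it stands.
- The arm moves only by the tool arm_command, never from a script. Its argument "commands" is a list of rows, each an object of numbers: "wx", "wy", "wz": the turn, a rotation vector about the tool's x, y, z in rad; "x", "y", "z": the shift along the tool's x, y, z in cm; "fingers": the closure in counts, from 0 (fully open) to 255 (shut). In form: [{"wx": .., "wy": .., "wz": .., "x": .., "y": .., "z": .., "fingers": ..}, ...]. A call has 1 to 8 rows; each row is the pose to reach, as a shift and turn from the pose commanded when the call began, along the tool's axes at that moment; what a row does not reach only later rows make up. A row lasts 1/12 s, in which the tool goes at most 41.7 mm and 7.16 degrees, less where a joint would pass 70% of its speed; a pose out of reach is approached as far as the arm can. A call with a gripper value outside its range is refused whole. The fingers move at their own pace and stop on an object; the grip force is fixed at half the most. Time passes only in rows, so rows that repeat a pose let the fingers close. It gives the time, the measured TCP pose, the force and the opening at its end, in the units of the state.
- read_state(): the state, without advancing time (a new reading comes with each control period).
- camera(name): name is "scene" or "side" or "wrist"; returns a dict with "image" (480x640x3 uint8, red, green, blue), "K" (3x3 intrinsics, pixels), "R" (3x3) and "t" (3): a world point X has camera coordinates R X + t. Camera axes: x right, y down, z forward; pixel columns grow to the right and rows downward; lengths in m; the calibration is good to about 2 mm. The wrist camera is an equidistant fisheye: a pixel r from the principal point sees the ray r / f radians off the axis. A picture is of the moment at which its call begins. There is no depth.
- finish_job(): hands the job in, once; it reports no verdict.
The state is a dict: "clock": time; "joints": joint angles; "joint_vel": joint speeds; "joint_torque": joint torques, N m; "position": TCP position; "eef_rot": TCP orientation; "force": force on the tool from outside, world axes, zero at the start; "moment": the same for the moment, N m; "opening": finger opening in m.
Only numpy, scipy, OpenCV 4.12 (cv2) and the standard library are available. Lean on these libraries where they do the work, as an engineer would, in place of code of your own. Each camera call takes 0.05 s, during which the arm holds its last target.

TASK

The plate under the lab balance rocks: press down firmly on its corners, one after another, to find the one corner that gives. Then press the tab of the shim beside that corner fully down until it lies flat, without pressing down the other three shims. It is all done by pressing with the fingertips: do not lift or shift the weights, the spirit level, the bottle or the pipette.

Things in the scene. Friction and masses are not known exactly. Their poses are not given: they have to be found in the camera images.
- stand: fixed grey tray 190 (x) by 380 (y) by 12 mm on the bench, carrying the whole balance stand; origin at the centre of its underside (bench level), x away from the robot, y to the left, z up. The four corners and shims are named by its x (near, far) and y (left, right)
- plate_mid (a point): centre of the top of the aluminium plate, 170 (x) by 240 (y) by 10 mm, top 44 mm above the bench, over the tray's middle; a white balance 100 by 140 mm, pan 85 mm above the bench, is fixed on it. A springy mount holds its centre; feet hide under its corners. Three corners are solid (give under 1.5 mm at 20 N); one, any of them, lacks its pad: it gives 5 to 6 mm at 5 N and springs back
- corner_near_right (a point): point on the plate's top surface near its near right corner, 14 mm in from the plate's near or far edge and 13 mm in from its side edge (bare metal, the place to press); moves with the plate; 44 mm above the bench when the plate is level; in the tray's frame x -71, y -107 mm
- corner_near_left (a point): point on the plate's top surface near its near left corner, 14 mm in from the plate's near or far edge and 13 mm in from its side edge (bare metal, the place to press); moves with the plate; 44 mm above the bench when the plate is level; in the tray's frame x -71, y +107 mm
- corner_far_right (a point): point on the plate's top surface near its far right corner, 14 mm in from the plate's near or far edge and 13 mm in from its side edge (bare metal, the place to press); moves with the plate; 44 mm above the bench when the plate is level; in the tray's frame x +71, y -107 mm
- corner_far_left (a point): point on the plate's top surface near its far left corner, 14 mm in from the plate's near or far edge and 13 mm in from its side edge (bare metal, the place to press); moves with the plate; 44 mm above the bench when the plate is level; in the tray's frame x +71, y +107 mm
- shim_near_right (a joint): angle of the near right corner's shim (rad): starts at 0 to 0.015, tab sloping up; 0.24 = flat, at its stop. A steel rocker hinged beside the plate: press the tab outside down and the tongue inside rises under the plate. Stiff (about 10 N at the tab), stays where it is left, no spring. At a solid corner the foot's pad blocks it at about 0.09, and it stays partly pressed
- shim_near_left (a joint): angle of the near left corner's shim (rad): starts at 0 to 0.015, tab sloping up; 0.24 = flat, at its stop. A steel rocker hinged beside the plate: press the tab outside down and the tongue inside rises under the plate. Stiff (about 10 N at the tab), stays where it is left, no spring. At a solid corner the foot's pad blocks it at about 0.09, and it stays partly pressed
- shim_far_right (a joint): angle of the far right corner's shim (rad): starts at 0 to 0.015, tab sloping up; 0.24 = flat, at its stop. A steel rocker hinged beside the plate: press the tab outside down and the tongue inside rises under the plate. Stiff (about 10 N at the tab), stays where it is left, no spring. At a solid corner the foot's pad blocks it at about 0.09, and it stays partly pressed
- shim_far_left (a joint): angle of the far left corner's shim (rad): starts at 0 to 0.015, tab sloping up; 0.24 = flat, at its stop. A steel rocker hinged beside the plate: press the tab outside down and the tongue inside rises under the plate. Stiff (about 10 N at the tab), stays where it is left, no spring. At a solid corner the foot's pad blocks it at about 0.09, and it stays partly pressed
- tab_near_right (a point): centre of the top face of the near right shim's tab, a bare steel square 28 by 28 mm that sticks out on the right side of the plate, 41 mm outside the hinge; about 44 mm above the bench as it starts, 34 mm when flat; in the tray's frame x -66, y -170 mm
- tab_near_left (a point): centre of the top face of the near left shim's tab, a bare steel square 28 by 28 mm that sticks out on the left side of the plate, 41 mm outside the hinge; about 44 mm above the bench as it starts, 34 mm when flat; in the tray's frame x -66, y +170 mm
- tab_far_right (a point): centre of the top face of the far right shim's tab, a bare steel square 28 by 28 mm that sticks out on the right side of the plate, 41 mm outside the hinge; about 44 mm above the bench as it starts, 34 mm when flat; in the tray's frame x +66, y -170 mm
- tab_far_left (a point): centre of the top face of the far left shim's tab, a bare steel square 28 by 28 mm that sticks out on the left side of the plate, 41 mm outside the hinge; about 44 mm above the bench as it starts, 34 mm when flat; in the tray's frame x +66, y +170 mm
- weight_big: bystander: steel 100 g weight with a neck, 22 mm diameter, 36 mm tall, standing loose on the balance pan; origin at the centre of its underside
- weight_small: bystander: steel 50 g weight with a neck, 18 mm diameter, 28 mm tall, standing loose on the tray between the two left shims; origin at the centre of its underside
- level: bystander: round spirit level, 26 mm diameter, 10 mm tall, lying loose on the plate in front of the balance; origin at the centre of its underside
- reagent: bystander: brown bottle 52 mm diameter, 95 mm tall, loose, left of the stand; origin at the centre of its underside
- pipette: bystander: grey and white pipette about 225 mm long, 25 mm high, lying loose right of the stand; origin underneath the middle of its grey handle

How it is judged:
On the way, in this order (a step that is already met when the one before it is completed fails the run):
1. the corner that gives has been pressed down, by at least 3.5 mm (z of any of corner_near_right, corner_near_left, corner_far_right, corner_far_left in the frame of stand below 0.0405 m), for 0.1 s.
2. that corner's shim is pressed flat, the others are not pressed (((value of joint shim_near_right above 0.2 rad and value of joint each of shim_near_left, shim_far_right, shim_far_left below 0.04 rad) or (value of joint shim_near_left above 0.2 rad and value of joint each of shim_near_right, shim_far_right, shim_far_left below 0.04 rad) or (value of joint shim_far_right above 0.2 rad and value of joint each of shim_near_right, shim_near_left, shim_far_left below 0.04 rad) or (value of joint shim_far_left above 0.2 rad and value of joint each of shim_near_right, shim_near_left, shim_far_right below 0.04 rad))), for 0.2 s.
At the end, for the whole second after the job is handed in: one shim is flat (joint above 0.20 of 0.24 rad, possible only at the corner that gives), the other three are left up (each below 0.04 rad), and the plate is level (each corner point within 1.5 mm of 44 mm above the bench) (((value of joint shim_near_right above 0.2 rad and value of joint each of shim_near_left, shim_far_right, shim_far_left below 0.04 rad) or (value of joint shim_near_left above 0.2 rad and value of joint each of shim_near_right, shim_far_right, shim_far_left below 0.04 rad) or (value of joint shim_far_right above 0.2 rad and value of joint each of shim_near_right, shim_near_left, shim_far_left below 0.04 rad) or (value of joint shim_far_left above 0.2 rad and value of joint each of shim_near_right, shim_near_left, shim_far_right below 0.04 rad)) and z of corner_near_right in the frame of stand between 0.0425 and 0.0455 m and z of corner_near_left in the frame of stand between 0.0425 and 0.0455 m and z of corner_far_right in the frame of stand between 0.0425 and 0.0455 m and z of corner_far_left in the frame of stand between 0.0425 and 0.0455 m); the robot touches nothing.
It fails at once if a weight or the spirit level is lifted, carried, knocked over or moved by more than 20 mm (distance of any of weight_big, weight_small, level from where it was at the start of the episode above 0.02 m or angle between any of weight_big, weight_small, level's own z axis and vertical above 0.5 rad).
It fails at once if the bottle or the pipette is lifted, carried, knocked over or moved by more than 20 mm (distance of any of reagent, pipette from where it was at the start of the episode above 0.02 m or angle between any of reagent, pipette's own z axis and vertical above 0.5 rad).
It also fails if it takes over 58 s, if anything falls off the work surface, if the arm or the gripper's body presses on something with over 40 N, if the wrist force passes 120 N, or if a joint passes its speed limit or range.

## Working session

There is one attempt and no reset: what is moved stays moved. The work goes in short steps, Python scripts to look and compute and a tool call to move; the robot and the scene stay as the last step left them, time stands still between calls to the robot, and variables do not carry over. Pictures are saved under pics/ and viewed, and the job is handed in when it is done.

Besides the shell and the picture viewer there is one more tool, called after "Call:" by a JSON object that holds its "method" and its "body", one argument or row to a line. arm_command: Moves the arm, as the interface text tells. Its arguments: {"type":"object","properties":{"commands":{"type":"array"}},"required":["commands"]}

```bash
mkdir -p pics; ls
python3 - <<'E'
from rig import *
import cv2
print(read_state())
for n in ["scene","side","wrist"]:
    c=camera(n); cv2.imwrite(f"pics/{n}0.png",c["image"][:,:,::-1]); print(n,c["K"],c["R"],c["t"])
    import numpy as np; np.savez(f"{n}0.npz",**c)
E
```

```text
pics
{'clock': 0.0, 'joints': array([-1.31629999e+00,  3.78087711e-01,  7.96327400e-02,  1.27438668e+00,
        9.79486950e-06,  1.46052655e+00]), 'joint_vel': array([ 0.00161684,  0.0007869 , -0.000792  , -0.00021417, -0.00020607,
        0.00095084]), 'joint_torque': array([-1.75310528e-03, -4.63598371e+01,  2.69877005e+01,  2.07194343e-02,
       -3.86915881e-04, -1.83559791e-06]), 'position': array([ 0.20499354, -0.53657855,  0.25534939]), 'eef_rot': array([-0.69532988, -0.12897194,  0.69542718, -0.12752894]), 'force': array([0.45016105, 0.02104415, 0.72602452]), 'moment': array([-0.01916468,  0.00595544, -0.00693267]), 'opening': 0.08553805718697517}
scene [[618.67281369   0.         321.70725049]
 [  0.         618.67281369 237.48471901]
 [  0.           0.           1.        ]] [[-0.4621259   0.88680379  0.00432358]
 [ 0.57925819  0.30554403 -0.75571344]
 [-0.67149058 -0.34673028 -0.65488817]] [ 0.23887089 -0.28520164  1.76767915]
side [[580.8584829    0.         320.54853424]
 [  0.         580.8584829  239.71230472]
 [  0.           0.           1.        ]] [[-0.89786852 -0.43998389  0.01569361]
 [-0.26595064  0.51362456 -0.81575736]
 [ 0.35085948 -0.73661658 -0.57818133]] [0.51318642 0.19516063 1.15944776]
wrist [[371.64829954   0.         322.3882977 ]
 [  0.         371.64829954 236.63391577]
 [  0.           0.           1.        ]] [[ 0.35749771 -0.93391068 -0.00249416]
 [-0.89096563 -0.34185664  0.29885497]
 [-0.27995649 -0.10461776 -0.95429528]] [-0.57381547 -0.03989977  0.38079029]
```

View pics/scene0.png

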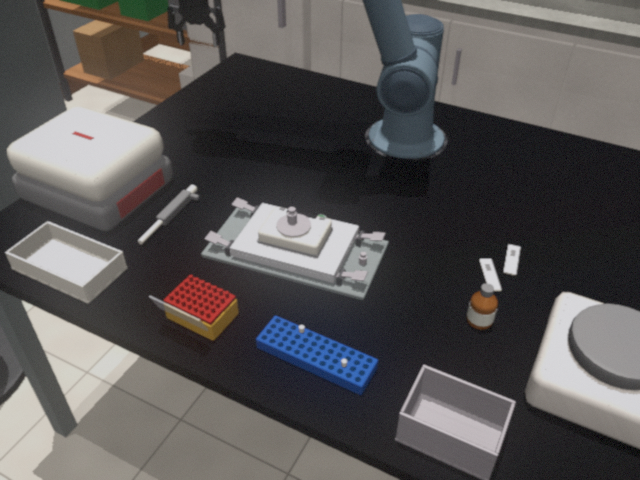

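View pics/side0.png

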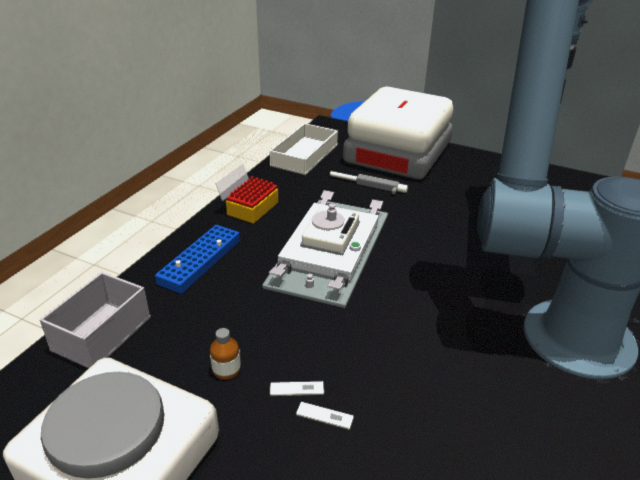

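View pics/wrist0.png

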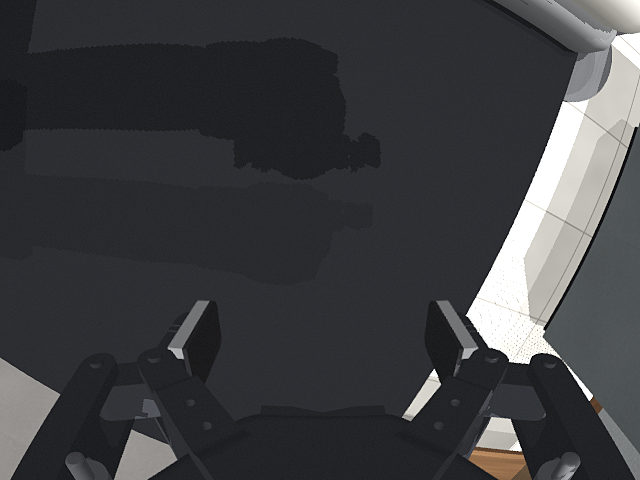

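The scene view shows the stand around (295,245) with its tray corners near (205,250), (363,290), (387,245) and (240,203). The side view shows it around (325,250). I'll crop and enlarge both.

Run:
```python
import numpy as np,cv2
for n,(x,y,w,h) in {"scene":(190,185,210,115),"side":(255,180,150,130)}.items():
    im=np.load(n+"0.npz")["image"][y:y+h,x:x+w,::-1]
    s=min(800/w,600/h); cv2.imwrite(f"pics/{n}0z.png",cv2.resize(im,None,fx=s,fy=s,interpolation=cv2.INTER_CUBIC)); print(n,s)
```

```text
scene 3.8095238095238093
side 4.615384615384615
```

View pics/scene0z.png

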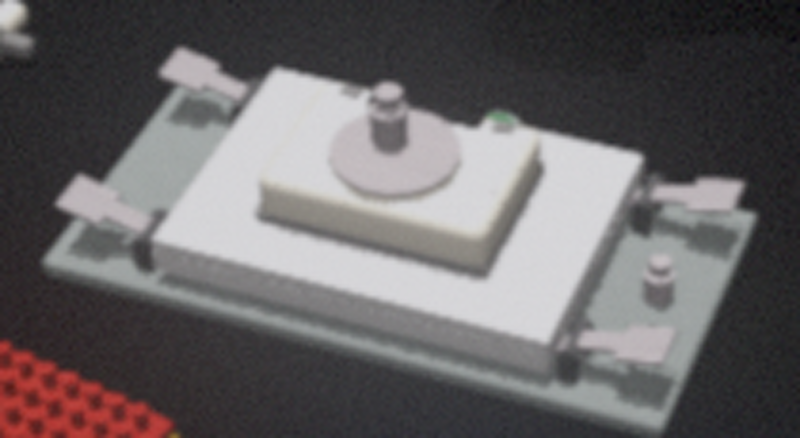

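View pics/side0z.png

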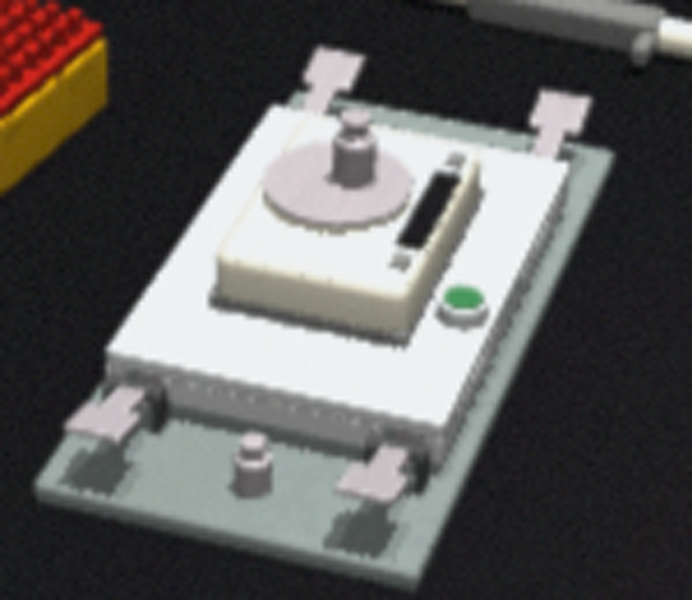

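The zoomed crops show the plate-top corners clearly. In the scene crop they are NR (278,68), FR (158,245), FL (552,348), NL (643,155). In the side crop they are FL (108,355), NL (440,425), NR (568,170), FR (278,105). I'll triangulate these.

```bash
cat > h.py <<'E'
import numpy as np,cv2
def ray(c,p):
    K,R,t=c["K"],c["R"],c["t"]
    d=R.T@np.linalg.inv(K)@np.array([p[0],p[1],1.]); return -R.T@t,d/np.linalg.norm(d)
def tri(rays):
    A=np.zeros((3,3));b=np.zeros(3)
    for o,d in rays:
        P=np.eye(3)-np.outer(d,d);A+=P;b+=P@o
    X=np.linalg.solve(A,b)
    return X,[np.linalg.norm((np.eye(3)-np.outer(d,d))@(X-o)) for o,d in rays]
def pl(r,z):
    o,d=r; return o+d*(z-o[2])/d[2]
def proj(c,X):
    x=c["K"]@(c["R"]@X+c["t"]); return x[:2]/x[2]
E
python3 - <<'E'
from h import *
sc=np.load("scene0.npz");si=np.load("side0.npz")
def Z(p,s,o): return (np.array(p)+.5)/s-.5+np.array(o)
S=lambda p:Z(p,800/210,(190,185)); D=lambda p:Z(p,600/130,(255,180))
pts={"NR":((278,68),(568,170)),"FR":((158,245),(278,105)),"FL":((552,348),(108,355)),"NL":((643,155),(440,425)),
"tNR":((190,69),(560,107)),"tFR":((90,200),(333,69)),"tFL":((640,345),(103,418)),"tNL":((713,195),(370,482))}
loc={"NR":(-85,-120),"FR":(85,-120),"FL":(85,120),"NL":(-85,120)}
P={}
for k,(a,b) in pts.items():
    X,e=tri([ray(sc,S(a)),ray(si,D(b))]); P[k]=X; print(k,X.round(4),np.round(e,4), pl(ray(sc,S(a)),.044).round(4),pl(ray(si,D(b)),.044).round(4))
ks=list(loc); A=np.array([loc[k] for k in ks])/1000; B=np.array([P[k][:2] for k in ks])
a=A-A.mean(0); b=B-B.mean(0)
th=np.arctan2((a[:,0]*b[:,1]-a[:,1]*b[:,0]).sum(),(a*b).sum()); R=np.array([[np.cos(th),-np.sin(th)],[np.sin(th),np.cos(th)]])
print("yaw",th,B.mean(0),(b-a@R.T).round(4))
for n,x,y in [("cNR",-71,-107),("cNL",-71,107),("cFR",71,-107),("cFL",71,107),("tNR",-66,-170),("tNL",-66,170),("tFR",66,-170),("tFL",66,170)]:
    print(n,(R@np.array([x,y])/1000+B.mean(0)).round(4))
# loose items
print("reagent", pl(ray(sc,(482,325)),0), "small", pl(ray(sc,S((660,300))),.012),"pipette",[pl(ray(sc,p),.012).round(3) for p in((142,240),(196,188))],"lvl",pl(ray(si,D((463,298))),.054), "big", pl(ray(si,D((353,183))),.085))
E
```

```text
NR [ 0.4968 -0.1677  0.0435] [0.0014 0.0014] [ 0.4958 -0.1689  0.044 ] [ 0.4964 -0.1645  0.044 ]
FR [ 0.6632 -0.148   0.0425] [0.0036 0.0036] [ 0.6679 -0.1428  0.044 ] [ 0.663  -0.1519  0.044 ]
FL [0.6346 0.0902 0.0417] [0.0016 0.0016] [0.6381 0.0928 0.044 ] [0.6332 0.0904 0.044 ]
NL [0.4685 0.0683 0.0455] [0.0002 0.0002] [0.4666 0.0674 0.044 ] [0.4692 0.0668 0.044 ]
tNR [ 0.5227 -0.2169  0.0459] [0.0014 0.0014] [ 0.5222 -0.2167  0.044 ] [ 0.5239 -0.2222  0.044 ]
tFR [ 0.6529 -0.2005  0.0436] [0.0005 0.0005] [ 0.6537 -0.1996  0.044 ] [ 0.6527 -0.2008  0.044 ]
tFL [0.6121 0.1331 0.0426] [0.0004 0.0004] [0.6137 0.1341 0.044 ] [0.6112 0.134  0.044 ]
tNL [0.4807 0.1191 0.044 ] [0.0002 0.0002] [0.4806 0.1189 0.044 ] [0.4807 0.1193 0.044 ]
yaw 0.12126200812128457 [ 0.56576874 -0.03929568] [[ 0.0009  0.001 ]
 [-0.0014  0.0002]
 [-0.0011  0.0001]
 [ 0.0016 -0.0012]]
cNR [ 0.5082 -0.1541]
cNL [0.4823 0.0583]
cFR [ 0.6492 -0.1369]
cFL [0.6233 0.0755]
tNR [ 0.5208 -0.216 ]
tNL [0.4797 0.1215]
tFR [ 0.6518 -0.2001]
tFL [0.6107 0.1374]
reagent [ 5.85076475e-01  3.96982409e-01 -1.11022302e-16] small [0.54465263 0.11600996 0.012     ] pipette [array([ 0.709, -0.362,  0.012]), array([ 0.489, -0.372,  0.012])] lvl [ 0.4947883  -0.01833027  0.054     ] big [ 0.56713219 -0.04325823  0.085     ]
```

Mean plate centre is about (0.566, -0.039), yaw 0.121, and residuals are under 2 mm. The tabs agree with this pose. Next I'll write a move helper.

```bash
cat >> h.py <<'E'
from scipy.spatial.transform import Rotation as Ro
C=np.array([0.5658,-0.0393]); TH=0.1213
def w(x,y): 
    c,s=np.cos(TH),np.sin(TH); return C+np.array([c*x-s*y,s*x+c*y])/1000
PT=dict(cNR=(-71,-107),cNL=(-71,107),cFR=(71,-107),cFL=(71,107),tNR=(-66,-170),tNL=(-66,170),tFR=(66,-170),tFL=(66,170))
def go(st,xy,z,yaw=None):
    """shift (cm) and turn in tool axes to TCP at xy,z; tool x down, tool y at world angle yaw"""
    R0=Ro.from_quat(st["eef_rot"])
    d=R0.inv().apply(np.array([xy[0],xy[1],z])-st["position"])*100
    wv=np.zeros(3)
    if yaw is not None:
        y=np.array([np.cos(yaw),np.sin(yaw),0]);x=np.array([0,0,-1.])
        wv=(R0.inv()*Ro.from_matrix(np.c_[x,y,np.cross(x,y)])).as_rotvec()
    return d.round(2),wv.round(3)
E
python3 - <<'E'
from rig import *; from h import *
st=read_state(); print(Ro.from_quat(st["eef_rot"]).as_matrix().round(3))
for k in range(4): print(k,go(st,w(*PT["cNR"]),.15,TH+k*np.pi/2))
E
```

```text
[[-0.     0.357 -0.934]
 [ 0.002 -0.934 -0.357]
 [-1.    -0.002 -0.   ]]
0 (array([ 10.6 , -24.91, -41.97]), array([-1.327e+00, -1.000e-03,  1.000e-03]))
1 (array([ 10.6 , -24.91, -41.97]), array([-2.898e+00, -2.000e-03, -0.000e+00]))
2 (array([ 10.6 , -24.91, -41.97]), array([1.814e+00, 1.000e-03, 1.000e-03]))
3 (array([ 10.6 , -24.91, -41.97]), array([ 0.244, -0.   ,  0.002]))
```

Call:
{"method": "arm_command", "body": {
  "commands": [
    {"wx": 0.03,"x": 0,"y": -4,"z": -6,"fingers": 255},
    {"wx": 0.06,"x": 0,"y": -7,"z": -12,"fingers": 255},
    {"wx": 0.09,"x": 0,"y": -9,"z": -15,"fingers": 255},
    {"wx": 0.12,"x": 1,"y": -11,"z": -18,"fingers": 255},
    {"wx": 0.15,"x": 2,"y": -13,"z": -22,"fingers": 255},
    {"wx": 0.18,"x": 3,"y": -15,"z": -25,"fingers": 255},
    {"wx": 0.21,"x": 4,"y": -17,"z": -28.5,"fingers": 255},
    {"wx": 0.244,"x": 5,"y": -19,"z": -32,"fingers": 255}
  ]
}}

```text
invalid input
```

Run:
```python
from rig import *; from h import *
st=read_state(); print(st["clock"],st["position"],st["force"],st["opening"])
print(go(st,w(*PT["cNR"]),.12,TH-np.pi/2))
```

```text
0.15 [ 0.2050554  -0.53671872  0.25557468] [ 0.57576175 -1.31254842 -0.54159414] 0.08518950597021852
(array([ 13.6 , -24.9 , -41.97]), array([ 0.244, -0.   ,  0.002]))
```

Rows seem to need all seven fields.

Call:
{"method": "arm_command", "body": {
  "commands": [
    {"wx": 0.03,"wy": 0,"wz": 0,"x": 0,"y": -4,"z": -6,"fingers": 255},
    {"wx": 0.06,"wy": 0,"wz": 0,"x": 0,"y": -7,"z": -12,"fingers": 255},
    {"wx": 0.09,"wy": 0,"wz": 0,"x": 0,"y": -9,"z": -15,"fingers": 255},
    {"wx": 0.12,"wy": 0,"wz": 0,"x": 1,"y": -11,"z": -18,"fingers": 255},
    {"wx": 0.15,"wy": 0,"wz": 0,"x": 2,"y": -13,"z": -22,"fingers": 255},
    {"wx": 0.18,"wy": 0,"wz": 0,"x": 3,"y": -15,"z": -25,"fingers": 255},
    {"wx": 0.21,"wy": 0,"wz": 0,"x": 4,"y": -17,"z": -28.5,"fingers": 255},
    {"wx": 0.244,"wy": 0,"wz": 0,"x": 5,"y": -19,"z": -32,"fingers": 255}
  ]
}}

```text
clock: 0.82
position: [0.4101, -0.2771, 0.2163]
eef_rot: [0.706, 0.042, -0.706, 0.042]
force: [0.9, -1.6, -0.7]
opening: 0.0001
```

Run:
```python
from rig import *; from h import *
st=read_state(); print(st["clock"],st["position"],st["force"],st["opening"])
print(go(st,w(*PT["cNR"]),.12,TH-np.pi/2))
```

```text
0.8167 [ 0.41007517 -0.27711601  0.21627382] [ 0.94002083 -1.59860512 -0.74025838] 8.812739855585338e-05
(array([  9.63, -11.05, -11.21]), array([-0.002, -0.   , -0.   ]))
```

Call:
{"method": "arm_command", "body": {
  "commands": [
    {"wx": 0,"wy": 0,"wz": 0,"x": 1,"y": -3,"z": -3,"fingers": 255},
    {"wx": 0,"wy": 0,"wz": 0,"x": 2,"y": -6,"z": -6,"fingers": 255},
    {"wx": 0,"wy": 0,"wz": 0,"x": 3,"y": -8,"z": -8,"fingers": 255},
    {"wx": 0,"wy": 0,"wz": 0,"x": 3,"y": -8,"z": -8,"fingers": 255},
    {"wx": 0,"wy": 0,"wz": 0,"x": 3,"y": -8,"z": -8,"fingers": 255}
  ]
}}

```text
clock: 1.23
position: [0.479, -0.1882, 0.1856]
eef_rot: [-0.705, -0.044, 0.706, -0.044]
force: [-0.8, -0.4, -0.8]
opening: 0.0001
```

Run:
```python
from rig import *; from h import *
st=read_state(); print(st["clock"],st["position"],st["force"],st["opening"])
print(go(st,w(*PT["cNR"]),.10,TH-np.pi/2))
c=camera("wrist"); np.savez("wrist1.npz",**c); cv2.imwrite("pics/wrist1.png",c["image"][:,:,::-1])
```

```text
1.2333 [ 0.47901016 -0.18817981  0.18562486] [-0.77225529 -0.37140268 -0.76595692] 0.00010826524284379037
(array([ 8.56, -3.01, -3.34]), array([0.003, 0.002, 0.001]))
```

View pics/wrist1.png

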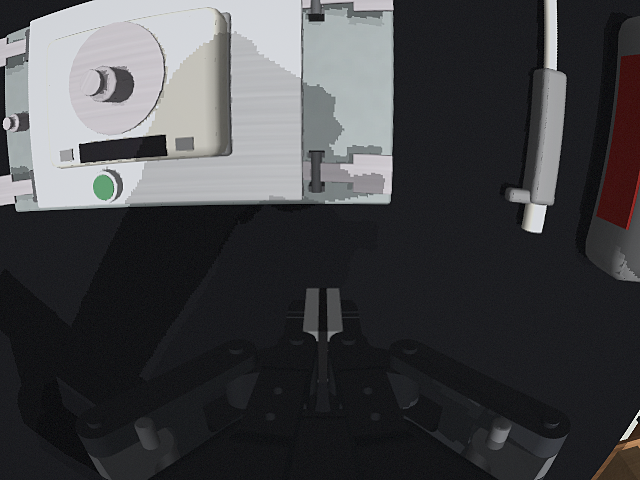

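The wrist view shows the plate's near right corner at about (302,206), the near right tab at about (360,176), and the closed fingertips at (322,290). I'll check the plate pose from here.

```bash
cat >> h.py <<'E'
def fray(c,p):
    K,R,t=c["K"],c["R"],c["t"]
    v=(np.array(p,float)-K[:2,2])/K[0,0]; r=np.linalg.norm(v)
    d=np.array([*(v/r*np.sin(r)),np.cos(r)]); return -R.T@t,R.T@d
E
python3 - <<'E'
from h import *
c=np.load("wrist1.npz")
print("NRcorner",pl(fray(c,(302,205)),.044),"exp",w(-85,-120),"trayNR",pl(fray(c,(390,204)),.012),w(-95,-190))
print("NL",pl(fray(c,(38,207)),.044),w(-85,120))
print("tip",pl(fray(c,(322,291)),.16))
E
```

```text
NRcorner [ 0.4950908  -0.17127125  0.044     ] exp [ 0.4959449  -0.16870349] trayNR [ 0.49775327 -0.24092293  0.012     ] [ 0.49448857 -0.23939917]
NL [0.46900192 0.06757785 0.044     ] [0.46690423 0.06953303]
tip [ 0.48545058 -0.18724598  0.16      ]
```

Call:
{"method": "arm_command", "body": {
  "commands": [
    {"wx": 0,"wy": 0,"wz": 0,"x": 2,"y": -1,"z": -1,"fingers": 255},
    {"wx": 0,"wy": 0,"wz": 0,"x": 4,"y": -2.9,"z": -3.3,"fingers": 255},
    {"wx": 0,"wy": 0,"wz": 0,"x": 7,"y": -2.9,"z": -3.3,"fingers": 255},
    {"wx": 0,"wy": 0,"wz": 0,"x": 8.5,"y": -2.9,"z": -3.3,"fingers": 255},
    {"wx": 0,"wy": 0,"wz": 0,"x": 8.5,"y": -2.9,"z": -3.3,"fingers": 255},
    {"wx": 0,"wy": 0,"wz": 0,"x": 8.5,"y": -2.9,"z": -3.3,"fingers": 255}
  ]
}}

```text
clock: 1.78
position: [0.5072, -0.1581, 0.1014]
eef_rot: [-0.705, -0.042, 0.706, -0.042]
force: [0.4, -0.8, 0.7]
opening: -0.0003
```

```bash
sed -i 's/-0.0393\]/-0.0403]/' h.py
python3 - <<'E'
from rig import *; from h import *
st=read_state(); print(st["clock"],st["position"],st["force"],st["opening"])
print(go(st,w(*PT["cNR"]),.074,TH-np.pi/2))
c=camera("wrist"); np.savez("wrist2.npz",**c); cv2.imwrite("pics/wrist2.png",c["image"][:,:,::-1])
E
```

```text
1.7833 [ 0.50715546 -0.15812868  0.10142913] [ 0.39625772 -0.83168348  0.69596345] -0.0002613760671264546
(array([ 2.74, -0.29, -0.15]), array([-0.003,  0.002,  0.001]))
```

View pics/wrist2.png

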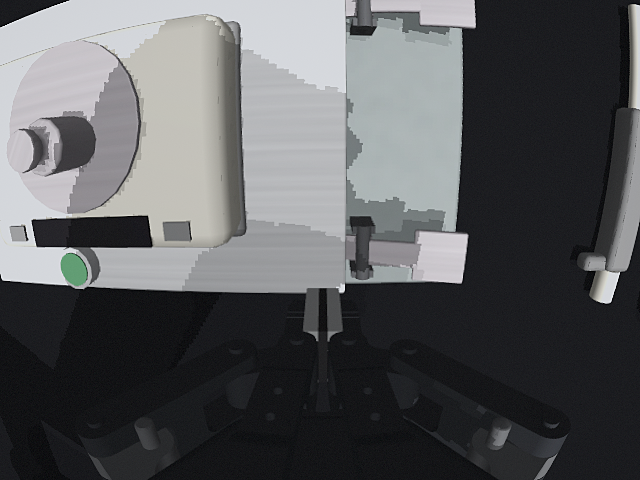

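Call:
{"method": "arm_command", "body": {
  "commands": [
    {"wx": 0,"wy": 0,"wz": 0,"x": 1.2,"y": -0.3,"z": -0.15,"fingers": 255},
    {"wx": 0,"wy": 0,"wz": 0,"x": 2.4,"y": -0.3,"z": -0.15,"fingers": 255},
    {"wx": 0,"wy": 0,"wz": 0,"x": 2.7,"y": -0.3,"z": -0.15,"fingers": 255},
    {"wx": 0,"wy": 0,"wz": 0,"x": 2.7,"y": -0.3,"z": -0.15,"fingers": 255},
    {"wx": 0,"wy": 0,"wz": 0,"x": 2.7,"y": -0.3,"z": -0.15,"fingers": 255}
  ]
}}

```text
clock: 2.25
position: [0.5101, -0.1548, 0.0759]
eef_rot: [0.706, 0.042, -0.705, 0.043]
force: [-0.1, 0.2, 0.3]
opening: -0.0001
```

Call:
{"method": "arm_command", "body": {
  "commands": [
    {"wx": 0,"wy": 0,"wz": 0,"x": 0.3,"y": 0,"z": 0,"fingers": 255},
    {"wx": 0,"wy": 0,"wz": 0,"x": 0.4,"y": 0,"z": 0,"fingers": 255},
    {"wx": 0,"wy": 0,"wz": 0,"x": 0.4,"y": 0,"z": 0,"fingers": 255}
  ]
}}

```text
clock: 2.5
position: [0.5096, -0.1541, 0.0708]
eef_rot: [0.706, 0.043, -0.706, 0.043]
force: [0.3, -0.9, 0.4]
opening: -0.0002
```

Call:
{"method": "arm_command", "body": {
  "commands": [
    {"wx": 0,"wy": 0,"wz": 0,"x": 0.1,"y": 0,"z": 0,"fingers": 255},
    {"wx": 0,"wy": 0,"wz": 0,"x": 0.2,"y": 0,"z": 0,"fingers": 255},
    {"wx": 0,"wy": 0,"wz": 0,"x": 0.3,"y": 0,"z": 0,"fingers": 255},
    {"wx": 0,"wy": 0,"wz": 0,"x": 0.3,"y": 0,"z": 0,"fingers": 255}
  ]
}}

```text
clock: 2.83
position: [0.5097, -0.1541, 0.0683]
eef_rot: [0.706, 0.043, -0.706, 0.043]
force: [-2.7, 1.7, 7.4]
opening: -0.0004
```

Call:
{"method": "arm_command", "body": {
  "commands": [
    {"wx": 0,"wy": 0,"wz": 0,"x": 0.1,"y": 0,"z": 0,"fingers": 255},
    {"wx": 0,"wy": 0,"wz": 0,"x": 0.2,"y": 0,"z": 0,"fingers": 255},
    {"wx": 0,"wy": 0,"wz": 0,"x": 0.2,"y": 0,"z": 0,"fingers": 255}
  ]
}}

```text
clock: 3.08
position: [0.5098, -0.1542, 0.0678]
eef_rot: [0.706, 0.042, -0.705, 0.043]
force: [-5.3, 1.9, 17.7]
opening: -0.0002
```

Near right is solid: about 18 N with under 1 mm give. On to far right.

Call:
{"method": "arm_command", "body": {
  "commands": [
    {"wx": 0,"wy": 0,"wz": 0,"x": -1,"y": 0,"z": 0,"fingers": 255},
    {"wx": 0,"wy": 0,"wz": 0,"x": -2,"y": 0,"z": 0,"fingers": 255},
    {"wx": 0,"wy": 0,"wz": 0,"x": -2,"y": 0,"z": 0,"fingers": 255},
    {"wx": 0,"wy": 0,"wz": 0,"x": -2,"y": 0,"z": 0,"fingers": 255}
  ]
}}

```text
clock: 3.42
position: [0.5103, -0.1543, 0.0863]
eef_rot: [0.706, 0.042, -0.705, 0.043]
force: [0.2, 0.7, -0.9]
opening: -0.0001
```

Run:
```python
from rig import *; from h import *
st=read_state(); print(st["clock"],st["position"],st["force"],st["opening"])
print(go(st,w(*PT["cFR"]),.080,TH-np.pi/2))
```

```text
3.4167 [ 0.51025417 -0.15429049  0.08628434] [ 0.17315221  0.67975043 -0.8787886 ] -7.416526460872373e-05
(array([  0.65,   0.05, -13.99]), array([-0.   , -0.002, -0.001]))
```

Call:
{"method": "arm_command", "body": {
  "commands": [
    {"wx": 0,"wy": 0,"wz": 0,"x": 0,"y": 0,"z": -3.5,"fingers": 255},
    {"wx": 0,"wy": 0,"wz": 0,"x": 0,"y": 0,"z": -7,"fingers": 255},
    {"wx": 0,"wy": 0,"wz": 0,"x": 0,"y": 0,"z": -11,"fingers": 255},
    {"wx": 0,"wy": 0,"wz": 0,"x": 0,"y": 0,"z": -14,"fingers": 255},
    {"wx": 0,"wy": 0,"wz": 0,"x": 0.4,"y": 0,"z": -14,"fingers": 255},
    {"wx": 0,"wy": 0,"wz": 0,"x": 0.7,"y": 0,"z": -14,"fingers": 255},
    {"wx": 0,"wy": 0,"wz": 0,"x": 0.8,"y": 0,"z": -14,"fingers": 255},
    {"wx": 0,"wy": 0,"wz": 0,"x": 0.8,"y": 0,"z": -14,"fingers": 255}
  ]
}}

```text
clock: 4.08
position: [0.6462, -0.1369, 0.0763]
eef_rot: [-0.705, -0.043, 0.707, -0.042]
force: [0.5, 0.7, -0.4]
opening: -0.0001
```

Run:
```python
from rig import *; from h import *
st=read_state(); print(st["clock"],st["position"],st["force"],st["opening"])
print(go(st,w(*PT["cFR"]),.069,TH-np.pi/2))
```

```text
4.0833 [ 0.64622652 -0.13692873  0.07630764] [ 0.53863774  0.67118485 -0.40652374] -0.00013164792227499456
(array([ 0.73,  0.14, -0.29]), array([-0.001,  0.003,  0.001]))
```

Call:
{"method": "arm_command", "body": {
  "commands": [
    {"wx": 0,"wy": 0,"wz": 0,"x": 0.3,"y": 0.1,"z": -0.2,"fingers": 255},
    {"wx": 0,"wy": 0,"wz": 0,"x": 0.6,"y": 0.1,"z": -0.2,"fingers": 255},
    {"wx": 0,"wy": 0,"wz": 0,"x": 0.7,"y": 0.1,"z": -0.2,"fingers": 255},
    {"wx": 0,"wy": 0,"wz": 0,"x": 0.7,"y": 0.1,"z": -0.2,"fingers": 255}
  ]
}}

```text
clock: 4.42
position: [0.6499, -0.138, 0.0703]
eef_rot: [-0.706, -0.043, 0.706, -0.042]
force: [-1.1, -0.3, -0.8]
opening: 0.0002
```

Call:
{"method": "arm_command", "body": {
  "commands": [
    {"wx": 0,"wy": 0,"wz": 0,"x": 0.1,"y": 0,"z": 0,"fingers": 255},
    {"wx": 0,"wy": 0,"wz": 0,"x": 0.2,"y": 0,"z": 0,"fingers": 255},
    {"wx": 0,"wy": 0,"wz": 0,"x": 0.2,"y": 0,"z": 0,"fingers": 255}
  ]
}}

```text
clock: 4.67
position: [0.6506, -0.1379, 0.0686]
eef_rot: [0.706, 0.043, -0.706, 0.043]
force: [-0.4, 0.3, 0.4]
opening: 0.0001
```

Call:
{"method": "arm_command", "body": {
  "commands": [
    {"wx": 0,"wy": 0,"wz": 0,"x": 0.1,"y": 0,"z": 0,"fingers": 255},
    {"wx": 0,"wy": 0,"wz": 0,"x": 0.2,"y": 0,"z": 0,"fingers": 255},
    {"wx": 0,"wy": 0,"wz": 0,"x": 0.2,"y": 0,"z": 0,"fingers": 255}
  ]
}}

```text
clock: 4.92
position: [0.6508, -0.1379, 0.0667]
eef_rot: [0.706, 0.043, -0.706, 0.043]
force: [-0.7, 0.0, 1.9]
opening: -0.0001
```

Call:
{"method": "arm_command", "body": {
  "commands": [
    {"wx": 0,"wy": 0,"wz": 0,"x": 0.1,"y": 0,"z": 0,"fingers": 255},
    {"wx": 0,"wy": 0,"wz": 0,"x": 0.2,"y": 0,"z": 0,"fingers": 255},
    {"wx": 0,"wy": 0,"wz": 0,"x": 0.2,"y": 0,"z": 0,"fingers": 255}
  ]
}}

```text
clock: 5.17
position: [0.6509, -0.138, 0.0648]
eef_rot: [0.706, 0.043, -0.706, 0.043]
force: [-0.9, -0.6, 3.8]
opening: -0.0004
```

Far right gives softly: 4 mm at 4 N. I'll press it a little further and hold.

Call:
{"method": "arm_command", "body": {
  "commands": [
    {"wx": 0,"wy": 0,"wz": 0,"x": 0.1,"y": 0,"z": 0,"fingers": 255},
    {"wx": 0,"wy": 0,"wz": 0,"x": 0.2,"y": 0,"z": 0,"fingers": 255},
    {"wx": 0,"wy": 0,"wz": 0,"x": 0.3,"y": 0,"z": 0,"fingers": 255},
    {"wx": 0,"wy": 0,"wz": 0,"x": 0.3,"y": 0,"z": 0,"fingers": 255},
    {"wx": 0,"wy": 0,"wz": 0,"x": 0.3,"y": 0,"z": 0,"fingers": 255},
    {"wx": 0,"wy": 0,"wz": 0,"x": 0.3,"y": 0,"z": 0,"fingers": 255},
    {"wx": 0,"wy": 0,"wz": 0,"x": 0.3,"y": 0,"z": 0,"fingers": 255}
  ]
}}

```text
clock: 5.75
position: [0.651, -0.138, 0.0639]
eef_rot: [0.706, 0.042, -0.705, 0.043]
force: [-3.8, 0.9, 13.8]
opening: 0.0001
```

Call:
{"method": "arm_command", "body": {
  "commands": [
    {"wx": 0,"wy": 0,"wz": 0,"x": -1,"y": 0,"z": 0,"fingers": 255},
    {"wx": 0,"wy": 0,"wz": 0,"x": -2,"y": 0,"z": 0,"fingers": 255},
    {"wx": 0,"wy": 0,"wz": 0,"x": -3,"y": 0,"z": 0,"fingers": 255},
    {"wx": 0,"wy": 0,"wz": 0,"x": -3,"y": 0,"z": 0,"fingers": 255},
    {"wx": 0,"wy": 0,"wz": 0,"x": -3,"y": 0,"z": 0,"fingers": 255}
  ]
}}

```text
clock: 6.17
position: [0.6513, -0.1381, 0.0925]
eef_rot: [0.706, 0.042, -0.705, 0.043]
force: [0.6, 1.2, 0.1]
opening: -0.0
```

Run:
```python
from rig import *; from h import *
st=read_state(); print(st["clock"],st["position"],st["force"],st["opening"])
print(go(st,w(*PT["tFR"]),.080,TH-np.pi/2))
c=camera("wrist"); np.savez("wrist3.npz",**c); cv2.imwrite("pics/wrist3.png",c["image"][:,:,::-1])
```

```text
6.1667 [ 0.65129695 -0.13806214  0.09246273] [0.63995941 1.15656128 0.10917875] -2.2709292772986873e-05
(array([1.25, 6.26, 0.7 ]), array([-0.001, -0.002, -0.001]))
```

View pics/wrist3.png

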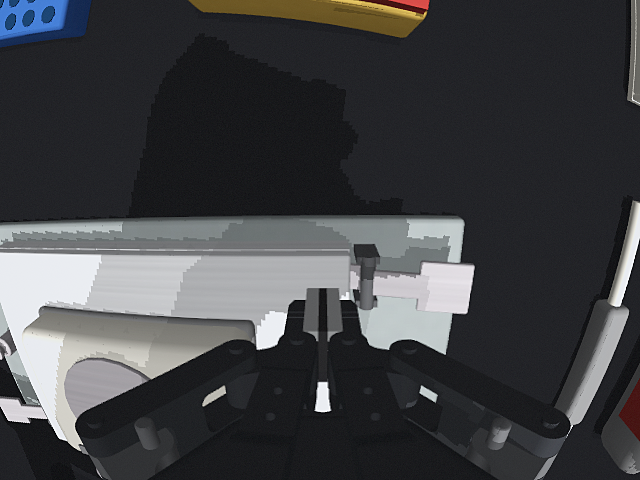

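Far right gave about 5 mm, then bottomed out at about 14 N, so it is the giving corner. The far right tab is at about (419..473, 261..314) in the wrist view.

Run:
```python
from h import *
c=np.load("wrist3.npz")
P=[pl(fray(c,p),.044)[:2] for p in((420,263),(474,265),(468,313),(419,308))]
print(P,np.mean(P,0),w(*PT["tFR"]))
```

```text
[array([ 0.66735027, -0.18473639]), array([ 0.66934992, -0.21422848]), array([ 0.64163739, -0.21869108]), array([ 0.64254979, -0.18981947])] [ 0.65522184 -0.20186886] [ 0.65188551 -0.20106469]
```

Call:
{"method": "arm_command", "body": {
  "commands": [
    {"wx": 0,"wy": 0,"wz": 0,"x": 0,"y": 3,"z": 0.3,"fingers": 255},
    {"wx": 0,"wy": 0,"wz": 0,"x": 0,"y": 6.3,"z": 0.6,"fingers": 255},
    {"wx": 0,"wy": 0,"wz": 0,"x": 0.4,"y": 6.3,"z": 0.6,"fingers": 255},
    {"wx": 0,"wy": 0,"wz": 0,"x": 1,"y": 6.3,"z": 0.6,"fingers": 255},
    {"wx": 0,"wy": 0,"wz": 0,"x": 1.5,"y": 6.3,"z": 0.6,"fingers": 255},
    {"wx": 0,"wy": 0,"wz": 0,"x": 1.7,"y": 6.3,"z": 0.6,"fingers": 255},
    {"wx": 0,"wy": 0,"wz": 0,"x": 1.7,"y": 6.3,"z": 0.6,"fingers": 255}
  ]
}}

```text
clock: 6.8
position: [0.6512, -0.1995, 0.0731]
eef_rot: [-0.705, -0.044, 0.707, -0.043]
force: [-0.4, 0.0, -0.6]
opening: 0.0
```

Run:
```python
from rig import *; from h import *
st=read_state(); print(st["clock"],st["position"],st["force"],st["opening"])
print(go(st,(.653,-.2015),.059,TH-np.pi/2))
```

```text
6.8 [ 0.6511645  -0.19953666  0.07305384] [-0.40910547  0.01144679 -0.56549224] 1.8549696437455457e-05
(array([ 1.4 ,  0.22, -0.16]), array([0.001, 0.003, 0.002]))
```

Call:
{"method": "arm_command", "body": {
  "commands": [
    {"wx": 0,"wy": 0,"wz": 0,"x": 0.2,"y": 0.2,"z": -0.1,"fingers": 255},
    {"wx": 0,"wy": 0,"wz": 0,"x": 0.4,"y": 0.2,"z": -0.1,"fingers": 255},
    {"wx": 0,"wy": 0,"wz": 0,"x": 0.6,"y": 0.2,"z": -0.1,"fingers": 255},
    {"wx": 0,"wy": 0,"wz": 0,"x": 0.8,"y": 0.2,"z": -0.1,"fingers": 255},
    {"wx": 0,"wy": 0,"wz": 0,"x": 0.9,"y": 0.2,"z": -0.1,"fingers": 255},
    {"wx": 0,"wy": 0,"wz": 0,"x": 0.9,"y": 0.2,"z": -0.1,"fingers": 255}
  ]
}}

```text
clock: 7.3
position: [0.6542, -0.2034, 0.0674]
eef_rot: [0.707, 0.042, -0.705, 0.043]
force: [-2.1, -0.6, 5.5]
opening: 0.0004
```

Call:
{"method": "arm_command", "body": {
  "commands": [
    {"wx": 0,"wy": 0,"wz": 0,"x": 0.1,"y": 0,"z": 0,"fingers": 255},
    {"wx": 0,"wy": 0,"wz": 0,"x": 0.2,"y": 0,"z": 0,"fingers": 255},
    {"wx": 0,"wy": 0,"wz": 0,"x": 0.3,"y": 0,"z": 0,"fingers": 255},
    {"wx": 0,"wy": 0,"wz": 0,"x": 0.3,"y": 0,"z": 0,"fingers": 255}
  ]
}}

```text
clock: 7.63
position: [0.6542, -0.2038, 0.0646]
eef_rot: [0.707, 0.042, -0.705, 0.044]
force: [-2.9, -0.7, 7.4]
opening: 0.0004
```

Call:
{"method": "arm_command", "body": {
  "commands": [
    {"wx": 0,"wy": 0,"wz": 0,"x": 0.1,"y": 0,"z": 0,"fingers": 255},
    {"wx": 0,"wy": 0,"wz": 0,"x": 0.2,"y": 0,"z": 0,"fingers": 255},
    {"wx": 0,"wy": 0,"wz": 0,"x": 0.3,"y": 0,"z": 0,"fingers": 255},
    {"wx": 0,"wy": 0,"wz": 0,"x": 0.4,"y": 0,"z": 0,"fingers": 255},
    {"wx": 0,"wy": 0,"wz": 0,"x": 0.4,"y": 0,"z": 0,"fingers": 255}
  ]
}}

```text
clock: 8.05
position: [0.6543, -0.2043, 0.0608]
eef_rot: [0.707, 0.041, -0.705, 0.044]
force: [-2.4, -1.5, 7.4]
opening: -0.0001
```

Call:
{"method": "arm_command", "body": {
  "commands": [
    {"wx": 0,"wy": 0,"wz": 0,"x": 0.1,"y": 0,"z": 0,"fingers": 255},
    {"wx": 0,"wy": 0,"wz": 0,"x": 0.2,"y": 0,"z": 0,"fingers": 255},
    {"wx": 0,"wy": 0,"wz": 0,"x": 0.3,"y": 0,"z": 0,"fingers": 255},
    {"wx": 0,"wy": 0,"wz": 0,"x": 0.3,"y": 0,"z": 0,"fingers": 255}
  ]
}}

```text
clock: 8.38
position: [0.6544, -0.2043, 0.0588]
eef_rot: [0.707, 0.041, -0.705, 0.044]
force: [-4.3, -0.3, 13.1]
opening: 0.0
```

Call:
{"method": "arm_command", "body": {
  "commands": [
    {"wx": 0,"wy": 0,"wz": 0,"x": 0.15,"y": 0,"z": 0,"fingers": 255},
    {"wx": 0,"wy": 0,"wz": 0,"x": 0.3,"y": 0,"z": 0,"fingers": 255},
    {"wx": 0,"wy": 0,"wz": 0,"x": 0.3,"y": 0,"z": 0,"fingers": 255},
    {"wx": 0,"wy": 0,"wz": 0,"x": 0.3,"y": 0,"z": 0,"fingers": 255},
    {"wx": 0,"wy": 0,"wz": 0,"x": 0.3,"y": 0,"z": 0,"fingers": 255}
  ]
}}

```text
clock: 8.8
position: [0.6545, -0.2043, 0.0582]
eef_rot: [0.707, 0.041, -0.705, 0.044]
force: [-8.6, 1.0, 24.7]
opening: 0.0
```

It's against the stop at 25 N. I'll lift straight up and move back so I can look.

Call:
{"method": "arm_command", "body": {
  "commands": [
    {"wx": 0,"wy": 0,"wz": 0,"x": -1,"y": 0,"z": 0,"fingers": 255},
    {"wx": 0,"wy": 0,"wz": 0,"x": -4,"y": 0,"z": 0,"fingers": 255},
    {"wx": 0,"wy": 0,"wz": 0,"x": -8,"y": 0,"z": 0,"fingers": 255},
    {"wx": 0,"wy": 0,"wz": 0,"x": -12,"y": 0,"z": 0,"fingers": 255},
    {"wx": 0,"wy": 0,"wz": 0,"x": -14,"y": 0,"z": 3,"fingers": 255},
    {"wx": 0,"wy": 0,"wz": 0,"x": -14,"y": 0,"z": 7,"fingers": 255},
    {"wx": 0,"wy": 0,"wz": 0,"x": -14,"y": 0,"z": 11,"fingers": 255},
    {"wx": 0,"wy": 0,"wz": 0,"x": -14,"y": 0,"z": 14,"fingers": 255}
  ]
}}

```text
clock: 9.47
position: [0.5123, -0.2197, 0.1934]
eef_rot: [0.706, 0.042, -0.706, 0.043]
force: [-1.1, -0.9, 0.1]
opening: 0.0003
```

Run:
```python
from rig import *; from h import *
st=read_state(); print(st["clock"],st["position"],st["force"])
for n in ["scene","side","wrist"]:
    c=camera(n); np.savez(n+"4.npz",**c); im=c["image"][:,:,::-1]
    if n=="wrist": cv2.imwrite("pics/wrist4.png",im)
    else:
        x,y,W,H={"scene":(190,185,210,115),"side":(255,180,150,130)}[n]; s=min(800/W,600/H)
        cv2.imwrite(f"pics/{n}4z.png",cv2.resize(im[y:y+H,x:x+W],None,fx=s,fy=s,interpolation=cv2.INTER_CUBIC))
```

```text
9.4667 [ 0.51232793 -0.21972756  0.1933879 ] [-1.06509587 -0.9079895   0.08795568]
```

View pics/scene4z.png

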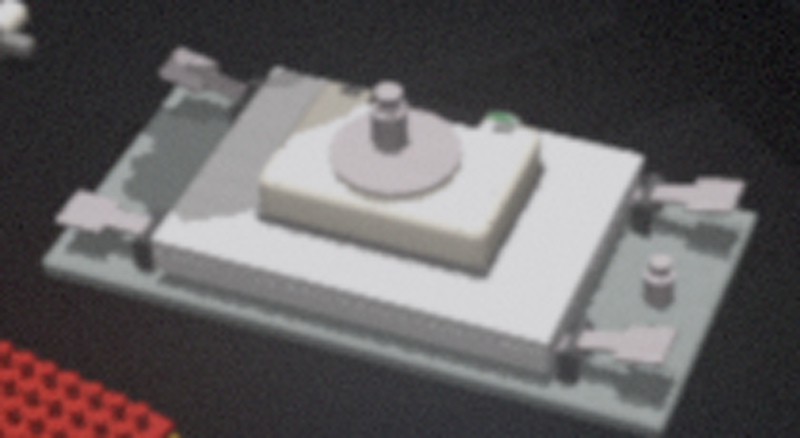

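View pics/side4z.png

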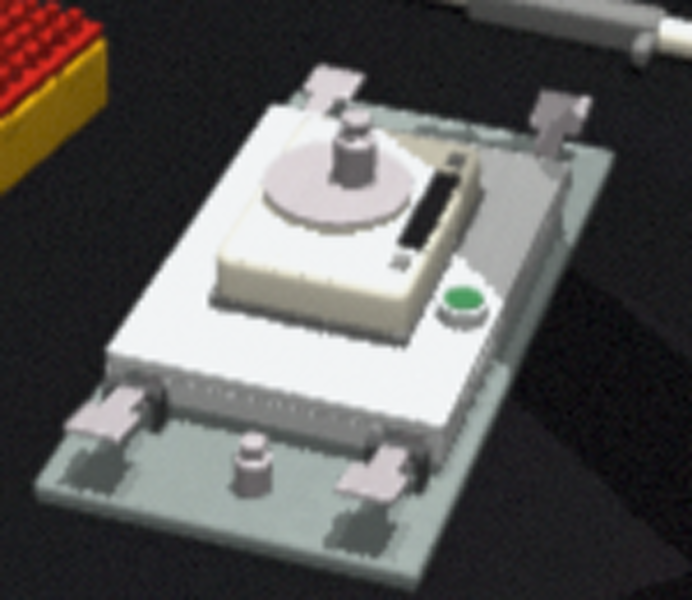

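View pics/wrist4.png

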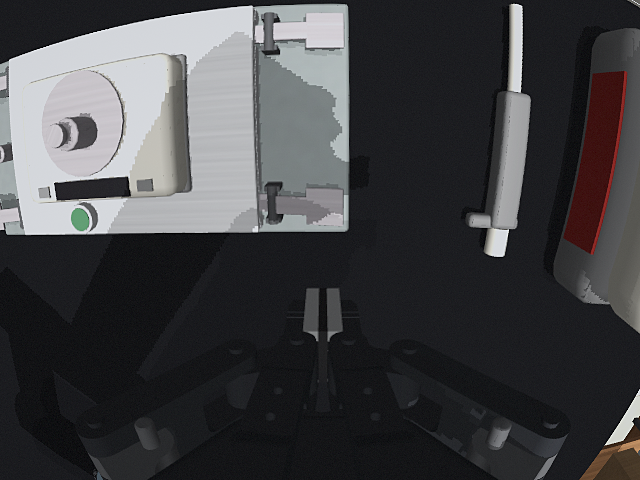

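In the new views only the far right tab has dropped: side crop (333,69) to about (335,88), scene crop (90,200) to about (90,213). The other tabs, the plate edges and the bystanders look unchanged. I'll measure the tab's height.

Run:
```python
from h import *
sc=np.load("scene4.npz");si=np.load("side4.npz")
Z=lambda p,s,o:(np.array(p)+.5)/s-.5+np.array(o)
S=lambda p:Z(p,800/210,(190,185)); D=lambda p:Z(p,600/130,(255,180))
for a,b in [((91,213),(334,88)),((158,245),(278,105))]: print(tri([ray(sc,S(a)),ray(si,D(b))]))
# image changes at far-right plate corner and other tabs
for n in("scene","side"):
    A=np.load(n+"0.npz")["image"].astype(int);B=np.load(n+"4.npz")["image"].astype(int)
    for k,z in dict(cFR=.044,cFL=.044,cNL=.044,tFL=.044,tNL=.044,tFR=.044).items():
        u,v=proj(np.load(n+"0.npz"),np.array([*w(*PT[k]),z])).astype(int)
        print(n,k,abs(A-B)[v-8:v+9,u-8:u+9].mean().round(1))
```

```text
(array([ 0.65201274, -0.20156272,  0.03154167]), [np.float64(0.0002649666748415391), np.float64(0.0002649666748416033)])
(array([ 0.66323247, -0.14795264,  0.04254055]), [np.float64(0.003649180996155355), np.float64(0.0036491809961554443)])
scene cFR 18.5
scene cFL 1.2
scene cNL 2.7
scene tFL 1.2
scene tNL 1.9
scene tFR 32.5
side cFR 6.3
side cFL 3.3
side cNL 4.3
side tFL 3.9
side tNL 4.3
side tFR 40.4
```

Run:
```python
from rig import *
print(read_state()["force"]); print(finish_job())
```

```text
[ 0.28087385 -0.31634099 -0.21576511]
the job is handed in; nothing more can be done
None
```

I found the loose corner, far right, pressed its shim tab down to the stop, and handed the job in at about 10 s of the 58 s allowed. The hand-in gives no verdict, so the results below are my own readings.

- **Corners:** Near right was solid, giving under 1.5 mm at about 18 N. Far right gave about 5 mm, reaching 4 N at 4 mm and then stopping at 14 N. I did not test the two left corners, because far right was already clear.
- **Shim:** I pressed the far right tab until it stopped at 25 N, with the fingertips about 34 mm above the bench. Triangulating it afterwards gave 31.5 mm, down from 43.6 mm. That is 2.5 mm below the stated 34 mm for flat, and I put the difference down to picking pixels by hand.
- **Everything else:** The other three tabs and the loose items in view looked unmoved in the before and after pictures. I did not check the bottle in the last pictures, but the arm stayed well away from it. The arm ended clear, with no contact force.
- **Plate level:** I judged this only from the plate's corners appearing in the same place in both views. I did not press the far right corner again to confirm it is now supported. Its triangulated height, 42.5 mm, matched the starting value, but the two views disagreed by about 4 mm there, so that number is weak.

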